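# Fit the back-up cell and lock its bayonet cap

## Task

Fit the memory back-up battery of the little switch console: slide the cell, button end up, into the empty battery holder, then put the red-handled cap on with its two lugs in the holder's slots, press it in against the spring and turn it a quarter turn clockwise until it springs up into its lock. Feel for the slots and never force the cap, let go of it when it is locked, and leave the reel, the screwdriver and the mug where they are.

Things in the scene. Friction and masses are not known exactly. Their poses are not given: they have to be found in the camera images.
- console: Fixed desktop console, cream with a black deck, 200 mm (x) by 240 mm (y), 80 mm high; origin under its centre. Rockers, lamps and knob on the deck's +y half stand up to 12 mm high. Battery holder sunk in the -y half. Plastic of holder and cap's lugs is spoilt by more than 60 N between cap and console or holder.
- mouth (a point): Centre of the holder's mouth, level with its grey rim (55 mm across, bore 37 mm), 10 mm above the deck; console's axes. Opposite slots, 8.6 mm wide, white ticks, cut the rim's inner edge roughly along this x: the holder is clocked up to 0.35 rad either way, NOT reported (see or feel). From a slot the track runs 90 deg clockwise from above to a stop, with a 2.5 mm notch upward there (orange dot).
- spring_top (a point): Axis of the holder at the top of its contact spring when free, 68.5 mm below the rim, inside the tube. The spring carries the cell alone without giving way (6 N preload) and then yields 1 mm per 1.2 N.
- cell_mid (a point): Centre of the loose battery cell, black with copper-coloured upper end, 34.2 mm in diameter, 61.5 mm tall with its 2 mm steel button, which is up; stands on the table; z up its axis; 140 g. At rest in the holder, before capping, its centre is 37.8 mm and its button 7 mm below the rim. Let go half-way in, it slides down by itself.
- cap_grip (a point): Centre of the red grip bar of the loose cap (60 g, stands on its plug). x along the bar and through both lugs, z up. Bar 40 x 11 x 16 mm on a black disc 50 mm across, whose top is 8 mm below this point. Its height over the rim: 24.2 mm lugs on top of the rim; 21.2 plug meets the cell (6 N); under 14.5 free to turn (14 N); 12.8 disc hard on rim; 17 locked, sprung up (11 N).
- cap_foot (a point): Centre of the underside of the cap's plug, 28.2 mm below the grip's centre, same axes. Plug 35.2 mm in diameter, 15.2 mm long up to the disc's underside, its lowest 4 mm tapering to 30.8 mm; two opposite steel lugs on x: 6 mm wide, 4 mm high, from 4 to 8 mm above this point, reaching 22 mm from the axis.
- reel: White tape reel with black hub, 98 mm across, 22 mm high, lying flat; origin at the centre of its underside. Bystander.
- screwdriver: Screwdriver with yellow handle, 190 mm long, lying on the table, along its own x. Bystander.
- mug: Blue mug, 80 mm across, 92 mm high, upright; origin at the centre of its underside. Bystander.

How it is judged:
By the outcome, as a careful person would: the job done as asked, in the order asked, and still so for the second after the job is handed in, with the robot touching nothing.
It also fails if it takes over 72 s, if anything falls off the work surface, if the arm or the gripper's body presses on something with over 40 N, if the wrist force passes 120 N, or if a joint passes its speed limit or range.

## Robot

A 6-joint arm with a two-finger parallel gripper is mounted at the origin on the work surface. World frame = base frame: x ahead of the robot, y to its left, z up, the work surface at z = 0. Lengths are in m, angles in rad, forces in N, time in s.
With the tool pointing down it reaches from about 0.3 to 1 m from the base axis. Payload 5.1 kg.
Tool frame: the origin (TCP) lies at the centre of the arm's flange, where the gripper is bolted on; the fingertips stand 190 mm ahead of it and the grasp point (between the pads) lies 171 mm ahead of it; z points along the fingers, y is the line along which they close (so a half turn about z gives the same grasp; the last joint's range is limited). The gripper opens to 95 mm and grips with 3 to 60 N. Pads are 20 mm wide; open, the fingers measure 119 mm over their backs; the gripper's body (75 mm by 180 mm) begins 59 mm behind the grasp point.
Start: joints at [-1.267, 0.124, 1.65, -0, 1.367, -0.083], TCP at [0.245, -0.602, 0.405] pointing down, gripper open.
Joint ranges: [-2.61, 2.61], [-1.02, 2.33], [0.03, 2.71], [-1.35, 4.49], [0.32, 2.68], [-2.91, 2.91]. Speed limits (rad/s): [2.57, 2.57, 3.14, 3.14, 3.14, 3.14].

## Interface

Orientations are given as a unit quaternion [w, x, y, z].
In Python, from plant import ctrl gives the robot as it stands. The module is installed in compiled form; this text tells all that it offers.
- The arm moves only by the tool apply_moves, never from a script. Its argument "motion" is a list that holds one entry, the list of rows, each a list of 5 numbers: the finger opening in mm, from 0 to 95.1, then the shift along the tool's x, y, z normalised to -1 to 1, where 1 is 0.02 m, then the turn about the tool's z normalised to -1 to 1, where 1 is 10 degrees. A call has 1 to 12 rows; each row shifts and turns the commanded pose from where the row before left it, along the tool's axes as they then stand; what a row does not reach is not made up. A row lasts 1/8 s, in which the tool goes at most 62.5 mm and 10.7 degrees, less where a joint would pass 70% of its speed; a pose out of reach is approached as far as the arm can. A call with a number of a shift or a turn outside -1 to 1 is refused whole. A call with a gripper value outside its range is refused whole. The fingers move at their own pace and stop on an object; "force" is the grip in N (left out, the last holds). Time passes only in rows, so rows that do not move let the fingers close. It gives the time, the measured TCP pose, the force, the opening and the grip force at its end, in the units of the state.
- ctrl.observe(): the state, without advancing time (a new reading comes with each control period).
- ctrl.snapshot(name): name is "scene" or "top" or "wrist"; returns the picture (420x560x3 uint8, red, green, blue); there is no depth.
- ctrl.get_calibration(name): a dict with "fx", "fy", "cx", "cy" (pixels), "k1" (the pictures are not rectified: a ray, as slopes to the right and down, at radius r is drawn at 1 + k1 r^2 times it, then the intrinsics apply), "rvec" (rotation vector, rad) and "tvec" (3), from world to camera coordinates, as OpenCV has them. Camera axes: x right, y down, z forward; pixel columns grow to the right and rows downward; lengths in m; the calibration is good to about 2 mm. A picture is of the moment at which its call begins: read the wrist's pose just before it. get_calibration takes no time and is no camera call; for the wrist camera it gives the pose at the moment of the call.
- ctrl.finish_job(): hands the job in; it is judged then, once.
The state is a dict: "time": time; "q": joint angles; "qvel": joint speeds; "tau": joint torques, N m; "tool_pos": TCP position; "ee_rot": TCP orientation; "ft_force": force on the tool from outside, world axes, zero at the start; "wrist_torque": the same for the moment, N m; "grip_width": finger opening in m; "gripper_force": force on a finger pad.
Only numpy, scipy, OpenCV 4.12 (cv2) and the standard library are available. Lean on these libraries where they do the work, as an engineer would, in place of code of your own. Each camera call takes 0.05 s, during which the arm holds its last target. There are 200 camera calls.

## Working session

There is one attempt and no reset: what is moved stays moved. The work goes in short steps, Python scripts to look and compute and a tool call to move; the robot and the scene stay as the last step left them, time stands still between calls to the robot, and variables do not carry over. Pictures are saved under pics/ and viewed, at most 10 in all, crops included, and the job is handed in when it is done.

Besides the shell and the picture viewer there is one more tool, called after "Call:" as name(argument=value, ...), one argument or row to a line, values as JSON. apply_moves: Moves the arm, as the interface text tells. Scaled input: -1 to 1 covers 0.02 m each way for a shift and 10 degrees each way for a turn. Its arguments: {"type":"object","properties":{"motion":{"type":"array"},"force":{"type":"number"}},"required":["motion"]}

```bash
mkdir -p pics; cat > h.py <<'E'
import numpy as np, cv2
from plant import ctrl
from scipy.spatial.transform import Rotation as R
def cam(n):
    c=ctrl.get_calibration(n); Rm=cv2.Rodrigues(np.array(c["rvec"],float))[0]; t=np.array(c["tvec"],float).ravel()
    return c,Rm,t
def ray(C,u,v):
    c,Rm,t=C; xd=np.array([(u-c["cx"])/c["fx"],(v-c["cy"])/c["fy"]]); x=xd.copy()
    for _ in range(30): x=xd/(1+c["k1"]*(x@x))
    return -Rm.T@t, Rm.T@np.array([x[0],x[1],1])
def onz(C,u,v,z):
    o,d=ray(C,u,v); return o+d*(z-o[2])/d[2]
def proj(C,p):
    c,Rm,t=C; q=Rm@np.array(p)+t; x=q[:2]/q[2]; x=x*(1+c["k1"]*(x@x)); return np.array([c["fx"]*x[0]+c["cx"],c["fy"]*x[1]+c["cy"]])
def snap(n,f):
    C=cam(n); im=ctrl.snapshot(n); cv2.imwrite("pics/"+f,cv2.cvtColor(im,cv2.COLOR_RGB2BGR)); return C,im
E
python3 - <<'E'
from h import *
for n in ("scene","top"):
    C,im=snap(n,n+"0.png"); print(n,C[0]["fx"],C[0]["k1"],-C[1].T@C[2]); print(C[1].round(2).tolist())
a=cv2.imread("pics/scene0.png");b=cv2.imread("pics/top0.png")
s=ctrl.observe();print(s["time"],s["tool_pos"],s["ee_rot"],s["ft_force"])
E
```

```text
scene 491.748575573009 0.020907044687520828 [ 1.59625152 -0.09655502  0.90368412]
[[0.07, 1.0, 0.0], [0.63, -0.04, -0.78], [-0.78, 0.06, -0.63]]
top 515.1000260534906 0.013112534858373449 [ 0.52051141 -0.0067328   1.16288874]
[[0.0, -1.0, 0.01], [-1.0, -0.0, -0.06], [0.06, -0.01, -1.0]]
0.1 [ 0.24511103 -0.60178139  0.40360546] [-9.33706734e-04  9.81351571e-01  1.92219165e-01 -1.17776361e-04] [ 0.4447315  -0.16450032 -0.29406552]
```

View pics/top0.png

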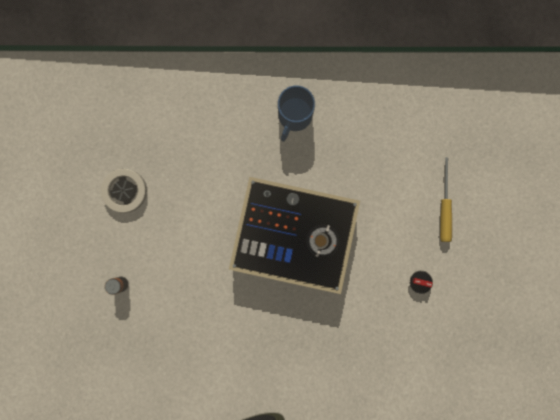

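View pics/scene0.png

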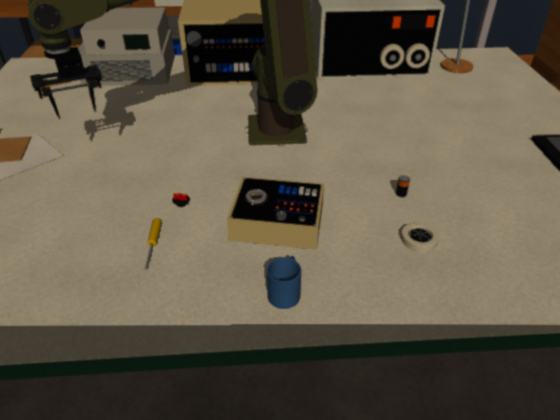

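The top view shows the console centred near (296,235), its holder at (322,241), the cell at (117,286), the cap at (422,282), the reel at (124,191) and the screwdriver at (446,200). The mug is at (296,107). The scene view agrees: cap (181,199), cell (403,186), holder (257,197).

```bash
python3 - <<'E'
from h import *
T=cam("top");S=cam("scene")
t=cv2.imread("pics/top0.png");s=cv2.imread("pics/scene0.png")
def cents(im,m,box):
    x0,y0,x1,y1=box; mm=np.zeros(m.shape,np.uint8); mm[y0:y1,x0:x1]=m[y0:y1,x0:x1]*255
    cs,_=cv2.findContours(mm,cv2.RETR_EXTERNAL,cv2.CHAIN_APPROX_NONE)
    c=max(cs,key=cv2.contourArea); return c
def red(im): h=cv2.cvtColor(im,cv2.COLOR_BGR2HSV); return ((h[...,0]<8)|(h[...,0]>172))&(h[...,1]>150)&(h[...,2]>70)
c=cents(t,red(t),(400,260,445,305)); r=cv2.minAreaRect(c); print("cap red top",r, cv2.contourArea(c))
print(onz(T,*r[0],0.0362))
b=cv2.boxPoints(r); print([onz(T,*p,.0362)[:2].round(4).tolist() for p in b])
# deck black quad
h=cv2.cvtColor(t,cv2.COLOR_BGR2GRAY)
hs=cv2.cvtColor(t,cv2.COLOR_BGR2HSV)
c=cents(t,h<45,(225,170,365,300)); r=cv2.minAreaRect(c); print("deck",r)
b=cv2.boxPoints(r); w=[onz(T,*p,.08)[:2] for p in b]; print(np.round(w,4).tolist(), [np.linalg.norm(w[i]-w[i-1]).round(4) for i in range(4)])
# enlarged crops in one montage
A=cv2.resize(t[215:267,296:348],(390,390),interpolation=cv2.INTER_CUBIC)
B=cv2.resize(t[260:312,92:144],(390,390),interpolation=cv2.INTER_CUBIC)
D=cv2.resize(s[170:210,370:430],(390,260),interpolation=cv2.INTER_CUBIC)
E_=cv2.resize(t[262:302,402:442],(390,200)[:1]+(390,),interpolation=cv2.INTER_CUBIC)
cv2.imwrite("pics/m1.png",np.hstack([A,B]))
for n,p in(("holder",onz(T,322,241,.09)),("holderS",onz(S,257,197,.09)),("cell",onz(T,117,286,.06)),("cellS",onz(S,403,186,.03))):print(n,p.round(4))
E
```

```text
cap red top ((421.8529968261719, 282.0882568359375), (17.70509910583496, 5.5783185958862305), 14.03624439239502) 43.0
[ 0.42351072 -0.30814464  0.0362    ]
[[0.4223, -0.288], [0.434, -0.2911], [0.4247, -0.3283], [0.4131, -0.3252]]
deck ((294.5928039550781, 234.91061401367188), (103.9875259399414, 85.47703552246094), 12.380758285522461)
[[0.4615, 0.0947], [0.6368, 0.0573], [0.5899, -0.157], [0.4153, -0.1174]] [np.float64(0.2171), np.float64(0.1792), np.float64(0.2193), np.float64(0.179)]
holder [ 0.5128 -0.0873  0.09  ]
holderS [ 0.5273 -0.0849  0.09  ]
cell [0.4174 0.3448 0.06  ]
cellS [0.4229 0.3571 0.03  ]
```

View pics/m1.png

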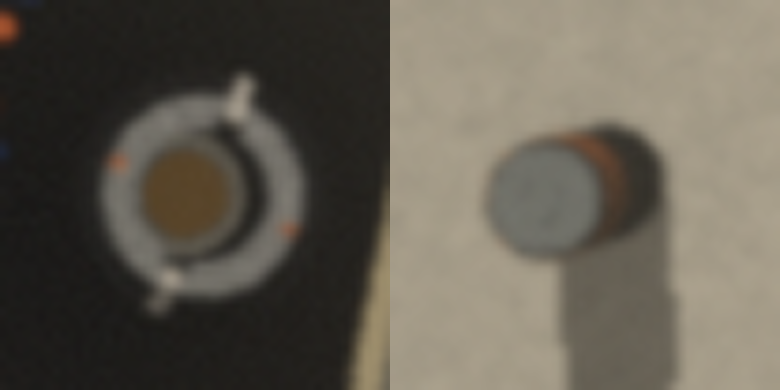

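The zoomed crops show the holder rim centred at about top pixel (322.8,240.6). Its white slot ticks run along (155,308)-(247,80) in the crop, with the orange dots roughly square to them. The cell's top disc is centred at about top pixel (112.2,286). I'll start moving and check with the wrist camera on the way.

Call:
apply_moves(
  motion=[
    [[95, 1, -1, 0, 0], [95, 1, -1, 0, 0], [95, 1, -1, 0, 0], [95, 1, -1, 0, 0], [95, 1, -1, 0, 0], [95, 1, -1, 0, 0], [95, 1, -1, 0, 0], [95, 1, -1, 0, 0], [95, 1, -1, 0, 0], [95, 1, -1, 0, 0], [95, 1, -1, 0, 0], [95, 0.5, -0.5, 0, 0]],
  ],
)

```text
time: 1.6
tool_pos: [0.3717, -0.3011, 0.4043]
ee_rot: [-0.0, 0.981, 0.193, -0.0]
ft_force: [-0.0, -1.0, -0.1]
grip_width: 0.0953
gripper_force: 0.0
```

```bash
python3 - <<'E'
from h import *
T=cam("top")
a=onz(T,322.8,240.6,.09); print("mouth",a, "cell",onz(T,112.2,286,.0595))
p=onz(T,296+155.5/7.5-.5,215+308.5/7.5-.5,.09);q=onz(T,296+247.5/7.5-.5,215+80.5/7.5-.5,.09);print("slot ang",np.arctan2(*(q-p)[1::-1]))
s=ctrl.observe();print(s["time"],s["tool_pos"],s["ee_rot"],s["q"])
W,im=snap("wrist","w1.png"); print(W[0]["fx"],-W[1].T@W[2],W[1].round(2).tolist())
print("cap predicted px",proj(W,[.4235,-.308,.0362]),"cell px",proj(W,[.418,.345,.06]))
E
```

```text
mouth [ 0.51358819 -0.08898799  0.09      ] cell [0.41732163 0.35508415 0.0595    ]
slot ang -0.38739179510184085
1.6 [ 0.3716604  -0.30111785  0.40433568] [-2.11006863e-04  9.81245716e-01  1.92760890e-01 -1.99662108e-04] [-7.93197111e-01 -2.68059207e-01  2.02148175e+00 -1.02364744e-04
  1.38874232e+00  3.89667699e-01]
304.7703193735938 [ 0.4441938  -0.27077278  0.38696331] [[0.38, -0.93, 0.0], [-0.89, -0.36, 0.27], [-0.25, -0.1, -0.96]]
cap predicted px [302.0758926  154.96914112] cell px [-227.1655561   -42.00741964]
```

View pics/w1.png

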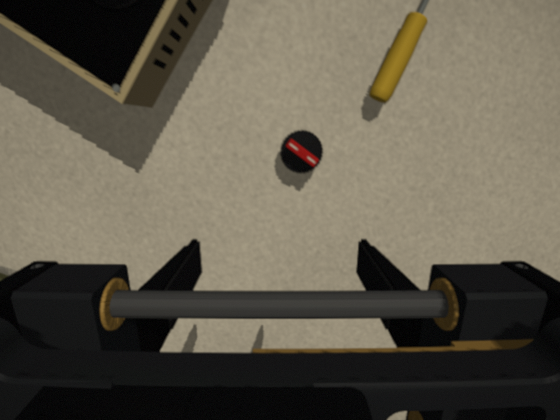

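The wrist view shows the cap at (302,152) with its red bar, within a few pixels of the prediction. Next I'll look at the holder on the way past.

Call:
apply_moves(
  motion=[
    [[95, 1, -1, 0.4, 0], [95, 1, -1, 0.4, 0], [95, 1, -1, 0.4, 0], [95, 1, -1, 0.4, 0], [95, 1, -1, 0.4, 0], [95, 1, -1, 0.4, 0], [95, 1, -1, 0.4, 0]],
  ],
)

```text
time: 2.52
tool_pos: [0.4485, -0.1195, 0.3484]
ee_rot: [0.0, 0.981, 0.192, -0.0]
ft_force: [0.5, -0.6, -0.2]
grip_width: 0.0951
gripper_force: 0.0
```

```bash
python3 - <<'E'
from h import *
W,im=snap("wrist","w2.png"); print(ctrl.observe()["tool_pos"],proj(W,[.5136,-.089,.09]))
u,v=proj(W,[.5136,-.089,.09]).astype(int); print(u,v)
c=im[max(v-50,0):v+50,max(u-50,0):u+50,::-1]; cv2.imwrite("pics/w2c.png",cv2.resize(c,(600,600*c.shape[0]//c.shape[1]),interpolation=cv2.INTER_CUBIC));print(c.shape)
# cap from w1 with stored pose not kept
E
```

```text
[ 0.44885147 -0.11753917  0.34712032] [274.3626891  134.02587057]
274 134
(100, 100, 3)
```

View pics/w2c.png

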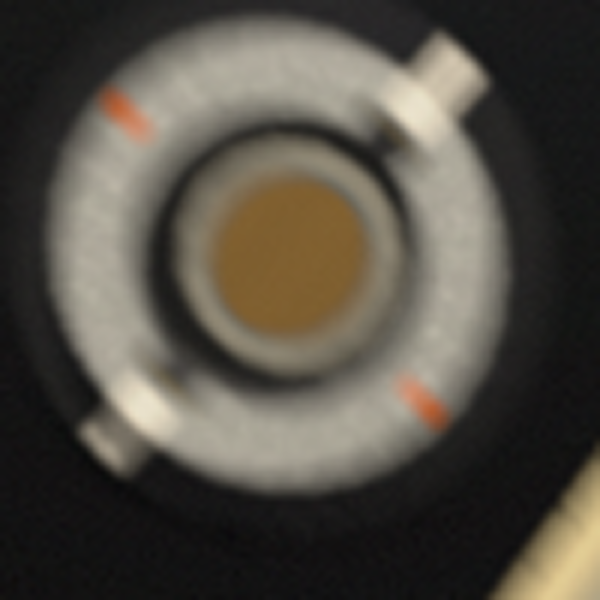

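Call:
apply_moves(
  motion=[
    [[95, 0.25, -1, 0, 0], [95, 0.25, -1, 0, 0], [95, 0.25, -1, 0, 0], [95, 0.25, -1, 0, 0], [95, 0.25, -1, 0, 0], [95, 0.25, -1, 0, 0], [95, 0.25, -1, 0, 0], [95, 0.25, -1, 0, 0], [95, 0.25, -1, 0, 0], [95, 0.25, -1, 0, 0], [95, 0.25, -1, 0, 0], [95, 0.25, -1, 0, 0]],
  ],
)

```text
time: 4.08
tool_pos: [0.4135, 0.1251, 0.3488]
ee_rot: [0.0, 0.981, 0.192, 0.0]
ft_force: [0.2, 0.5, 0.4]
grip_width: 0.0948
gripper_force: 0.0
```

Call:
apply_moves(
  motion=[
    [[95, 0.25, -1, 0, 0], [95, 0.25, -1, 0, 0], [95, 0.25, -1, 0, 0], [95, 0.25, -1, 0, 0], [95, 0.25, -1, 0, 0], [95, 0.25, -1, 0, 0], [95, 0.25, -1, 0, 0], [95, 0.25, -1, 0, 0], [95, 0.25, -1, 0, 0], [95, 0.25, -1, 0, 0], [95, 0, 0, 0, 0]],
  ],
)

```text
time: 5.45
tool_pos: [0.3844, 0.3299, 0.3487]
ee_rot: [0.0, 0.981, 0.193, -0.0]
ft_force: [0.4, -0.5, -0.7]
grip_width: 0.0951
gripper_force: 0.0
```

The wrist crop shows the rim centred at crop (278,254), which is about pixel (270,126). The ticks run (105,440)-(450,65) and the orange dots sit at (127,112) and (425,405). Now I'll measure the cell.

```bash
cat >> h.py <<'E'
def camAt(pos,quat):   # wrist camera as it would be with the TCP at pos, quat (wxyz)
    c,Rm,t=cam("wrist"); s=ctrl.observe(); q=s["ee_rot"]
    Rt=R.from_quat([q[1],q[2],q[3],q[0]]).as_matrix(); o=-Rm.T@t
    ot=Rt.T@(o-np.array(s["tool_pos"])); Rct=Rm@Rt
    R2=R.from_quat([quat[1],quat[2],quat[3],quat[0]]).as_matrix(); Rn=Rct@R2.T
    return c,Rn,-Rn@(np.array(pos)+R2@ot)
E
python3 - <<'E'
from h import *
s=ctrl.observe();print(s["tool_pos"])
W,im=snap("wrist","w3.png")
u,v=proj(W,[.4173,.355,.0595]);print(u,v)
W2=camAt([.4487,-.1185,.3478],[0,.9812,.1925,0])
f=lambda x,y:(224+(x+.5)/6-.5,84+(y+.5)/6-.5)
print("mouth",onz(W2,*f(278,254),.09))
a,b=[onz(W2,*f(*p),.09) for p in((105,440),(450,65))];print("slots",np.arctan2(*(b-a)[1::-1]),(a+b)/2)
a,b=[onz(W2,*f(*p),.09) for p in((127,112),(425,405))];print("dots",np.arctan2(*(b-a)[1::-1]),(a+b)/2)
l,r,t,bt=[onz(W2,*f(*p),.09) for p in((45,254),(510,254),(278,15),(278,493))];print("dia",np.linalg.norm(l-r),np.linalg.norm(t-bt))
u,v=int(u),int(v);c=im[max(v-60,0):v+60,max(u-60,0):u+60,::-1];print(max(v-60,0),max(u-60,0),c.shape)
cv2.imwrite("pics/w3c.png",cv2.resize(c,None,fx=4,fy=4,interpolation=cv2.INTER_CUBIC))
w1=cv2.imread("pics/w1.png");h=cv2.cvtColor(w1,cv2.COLOR_BGR2HSV);m=((h[...,0]<8)|(h[...,0]>172))&(h[...,1]>150)&(h[...,2]>70);m[230:]=0
ys,xs=np.nonzero(m);W1=camAt([.3717,-.3011,.4043],[0,.981,.1928,0]);print("cap",onz(W1,xs.mean(),ys.mean(),.0442),len(xs),xs.mean(),ys.mean())
E
```

```text
[0.38435023 0.32991535 0.34870898]
267.1200675534622 169.52157171273439
mouth [ 0.5180704  -0.08242322  0.09      ]
slots -0.3761069915655191 [ 0.51752157 -0.08197811  0.09      ]
dots -1.9487490374702108 [ 0.5173048 -0.0828448  0.09     ]
dia 0.05911308943358534 0.058952961095562306
109 207 (120, 120, 3)
cap [ 0.42696259 -0.30587465  0.0442    ] 300 301.9166666666667 152.16
```

View pics/w3c.png

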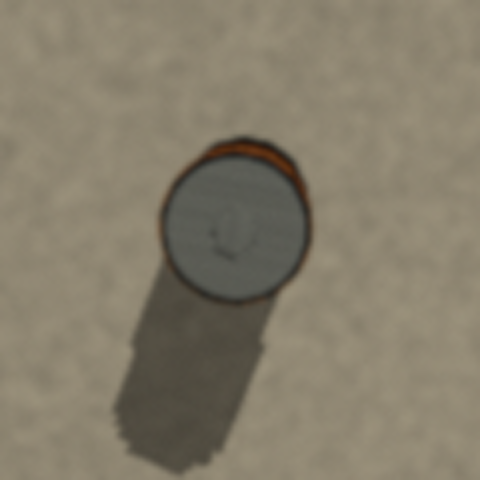

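The cell's top disc is at crop (236.5,228.5), which is pixel (265.8,165.8). That is about 3 mm from the top camera's estimate. I'll centre the cell by gripping it at two yaws, which also calibrates the wrist camera.

```bash
cat >> h.py <<'E'
def yaw():
    q=ctrl.observe()["ee_rot"]; x=R.from_quat([q[1],q[2],q[3],q[0]]).as_matrix()[:,0]; return np.arctan2(x[1],x[0])
def need(p): # grasp-point displacement needed -> tool axes, in units of .02 m
    s=ctrl.observe(); q=s["ee_rot"]; M=R.from_quat([q[1],q[2],q[3],q[0]]).as_matrix()
    g=np.array(s["tool_pos"])+M[:,2]*.171; return (M.T@(np.array(p)-g)/.02).round(3)
E
python3 - <<'E'
from h import *
W=cam("wrist"); p=onz(W,265.75,165.75,.0595); print(p,yaw())
m=(p+np.array([.4173,.3551,.0595]))/2; m[2]=.050; print(m,need(m),ctrl.observe()["q"])
E
```

```text
[0.4199599  0.35674201 0.0595    ] 0.3876347488927177
[0.41862995 0.355921   0.05      ] [ 2.096 -0.588  6.379] [ 6.02610480e-01 -1.56844011e-01  2.02361741e+00 -5.00017427e-04
  1.27541567e+00  1.78591761e+00]
```

Call:
apply_moves(
  motion=[
    [[95, 0.7, -0.2, 0.94, 0], [95, 0.7, -0.2, 0.94, 0], [95, 0.7, -0.19, 0.94, 0], [95, 0, 0, 0.94, 0], [95, 0, 0, 0.94, 0], [95, 0, 0, 0.94, 0], [95, 0, 0, 0.94, 0], [95, 0, 0, 0.9, 0], [30, 0, 0, 0, 0], [30, 0, 0, 0, 0], [30, 0, 0, 0, 0], [30, 0, 0, 0, 0]],
  ],
  force=5,
)

```text
time: 7.0
tool_pos: [0.4189, 0.3562, 0.2]
ee_rot: [-0.0, 0.981, 0.192, 0.001]
ft_force: [-0.4, 0.4, -0.9]
grip_width: 0.0606
gripper_force: 0.0
```

Call:
apply_moves(
  motion=[
    [[30, 0, 0, 0, 0], [30, 0, 0, 0, 0], [30, 0, 0, 0, 0], [30, 0, 0, 0, 0], [30, 0, 0, 0, 0]],
  ],
  force=5,
)

```text
time: 7.62
tool_pos: [0.4186, 0.3561, 0.1992]
ee_rot: [-0.0, 0.981, 0.192, 0.0]
ft_force: [-1.0, -0.4, 0.3]
grip_width: 0.034
gripper_force: 5.0
```

Call:
apply_moves(
  motion=[
    [[60, 0, 0, 0, 0], [60, 0, 0, 0, 0], [60, 0, 0, 0, 0], [60, 0, 0, 0, -0.9], [60, 0, 0, 0, -0.9], [60, 0, 0, 0, -0.9], [60, 0, 0, 0, -0.9], [60, 0, 0, 0, -0.9], [60, 0, 0, 0, -0.9], [60, 0, 0, 0, -0.9], [60, 0, 0, 0, -0.9], [60, 0, 0, 0, -0.9]],
  ],
)

```text
time: 9.12
tool_pos: [0.4186, 0.356, 0.1991]
ee_rot: [0.0, 0.619, 0.785, -0.0]
ft_force: [0.1, -0.2, 0.2]
grip_width: 0.0598
gripper_force: 0.0
```

Call:
apply_moves(
  motion=[
    [[60, 0, 0, 0, -0.9], [30, 0, 0, 0, 0], [30, 0, 0, 0, 0], [30, 0, 0, 0, 0], [30, 0, 0, 0, 0], [30, 0, 0, 0, 0], [30, 0, 0, 0, 0]],
  ],
)

```text
time: 10.0
tool_pos: [0.4187, 0.356, 0.1992]
ee_rot: [0.0, 0.558, 0.83, 0.0]
ft_force: [0.7, 1.4, -0.4]
grip_width: 0.034
gripper_force: 5.0
```

Call:
apply_moves(
  motion=[
    [[45, 0, 0, 0, 0], [45, 0, 0, -0.1, 0], [45, 0, 0, -0.5, 0], [45, 0, 0, -0.5, 0], [30, 0, 0, 0, 0], [30, 0, 0, 0, 0], [30, 0, 0, 0, 0], [30, 0, 0, 0, 0]],
  ],
  force=15,
)

```text
time: 11.0
tool_pos: [0.4188, 0.3562, 0.2218]
ee_rot: [0.0, 0.558, 0.83, 0.0]
ft_force: [-0.7, -1.0, 4.8]
grip_width: 0.0344
gripper_force: 15.0
```

```bash
python3 - <<'E'
from h import *
y=yaw(); s=ctrl.observe(); print(y,s["tool_pos"],s["grip_width"],s["gripper_force"])
m=np.array([.516,-.086,.177]); v=m-.055*np.array([np.cos(y),np.sin(y),0]); print(v,need(v))
E
```

```text
1.9575708680741624 [0.41879752 0.35616916 0.22179021] 0.03435635060349398 14.999110400676727
[ 0.53674618 -0.13693718  0.177     ] [-25.059  -3.839  -6.316]
```

Call:
apply_moves(
  motion=[
    [[30, -0.3, -0.1, -0.9, 0], [30, -1, -0.16, -0.9, 0], [30, -1, -0.16, -0.9, 0], [30, -1, -0.16, -0.9, 0], [30, -1, -0.16, -0.9, 0], [30, -1, -0.16, -0.9, 0], [30, -1, -0.16, -0.9, 0], [30, -1, -0.16, 0, 0], [30, -1, -0.16, 0, 0], [30, -1, -0.16, 0, 0], [30, -1, -0.16, 0, 0], [30, -1, -0.16, 0, 0]],
  ],
)

```text
time: 12.5
tool_pos: [0.4691, 0.1317, 0.3473]
ee_rot: [-0.0, 0.558, 0.83, -0.0]
ft_force: [0.2, 0.1, -1.2]
grip_width: 0.0341
gripper_force: 15.0
```

Call:
apply_moves(
  motion=[
    [[30, -1, -0.15, 0, 0], [30, -1, -0.15, 0, 0], [30, -1, -0.15, 0, 0], [30, -1, -0.15, 0, 0], [30, -1, -0.15, 0, 0], [30, -1, -0.15, 0, 0], [30, -1, -0.15, 0, 0], [30, -1, -0.15, 0, 0], [30, -1, -0.15, 0, 0], [30, -1, -0.15, 0, 0], [30, -1, -0.15, 0, 0], [30, -1, -0.15, 0, 0]],
  ],
)

```text
time: 14.0
tool_pos: [0.5269, -0.1045, 0.3471]
ee_rot: [-0.0, 0.558, 0.83, 0.0]
ft_force: [0.3, -0.1, -1.1]
grip_width: 0.034
gripper_force: 15.0
```

Call:
apply_moves(
  motion=[
    [[30, -1, -0.15, 0, 0], [30, -0.8, -0.1, 0, 0], [30, 0, 0, 0, 0], [30, 0, 0, 0, 0]],
  ],
)

```text
time: 14.5
tool_pos: [0.5355, -0.1382, 0.347]
ee_rot: [-0.0, 0.558, 0.83, 0.0]
ft_force: [-0.5, 0.5, -0.5]
grip_width: 0.0335
gripper_force: 15.0
```

```bash
cat >> h.py <<'E'
def dots(W,im,guess,f):
    h=cv2.cvtColor(im,cv2.COLOR_RGB2HSV); u,v=proj(W,guess); yy,xx=np.mgrid[:420,:560]
    near=np.hypot(xx-u,yy-v)<55
    m=(h[...,0]<12)&(h[...,1]>120)&(h[...,2]>100)&near
    n,l,st,c=cv2.connectedComponentsWithStats(m.astype(np.uint8)); 
    return [(st[i,4],c[i].round(1).tolist()) for i in range(1,n) if st[i,4]>3]
E
python3 - <<'E'
from h import *
g=[.516,-.086,.09]
s=ctrl.observe();print(s["tool_pos"],yaw(),s["ft_force"])
W,im=snap("wrist","w4.png"); print(proj(W,g)); print([(a,c,onz(W,*c,.09).round(4)) for a,c in dots(W,im,g,0)])
cv2.imwrite("pics/w4s.png",im[...,::-1])
E
```

```text
[ 0.53549485 -0.13824091  0.34699694] 1.957593992835681 [-0.53398125  0.46722434 -0.54947524]
[278.87704098 154.0951912 ]
[(np.int32(13), [302.2, 130.4], array([ 0.5257, -0.0627,  0.09  ])), (np.int32(14), [256.7, 178.6], array([ 0.507 , -0.1105,  0.09  ]))]
```

View pics/w4.png

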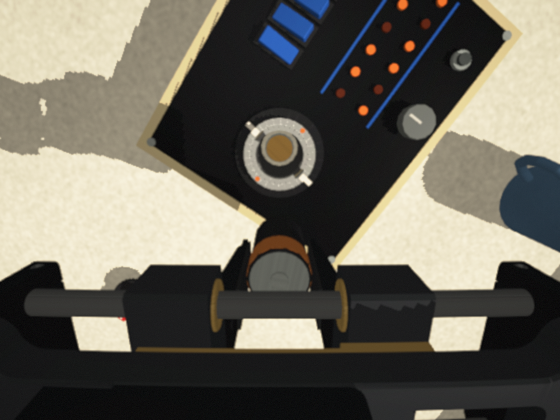

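The wrist view shows the orange dots at (302,130) and (257,179), so the mouth is near (280,154). The cell is held straight at the bottom of the frame. A second yaw will let me cancel the camera bias.

Call:
apply_moves(
  motion=[
    [[30, 0.9, -0.9, 0, 0], [30, 0.95, -0.9, 0, 0], [30, 0.9, -0.86, 0, 0], [30, 0, 0, 0, 1], [30, 0, 0, 0, 1], [30, 0, 0, 0, 1], [30, 0, 0, 0, 1], [30, 0, 0, 0, 1], [30, 0, 0, 0, 1], [30, 0, 0, 0, 1], [30, 0, 0, 0, 1], [30, 0, 0, 0, 1]],
  ],
)

```text
time: 16.05
tool_pos: [0.4654, -0.1068, 0.3472]
ee_rot: [-0.0, 0.982, 0.19, 0.0]
ft_force: [0.6, 0.2, -1.6]
grip_width: 0.0339
gripper_force: 15.0
```

Call:
apply_moves(
  motion=[
    [[30, 0, 0, 0, 0], [30, 0, 0, 0, 0]],
  ],
)

```text
time: 16.3
tool_pos: [0.4654, -0.1072, 0.3472]
ee_rot: [-0.0, 0.981, 0.194, 0.0]
ft_force: [-0.2, -0.1, -2.1]
grip_width: 0.034
gripper_force: 15.0
```

```bash
python3 - <<'E'
from h import *
g=[.516,-.086,.09]
s=ctrl.observe();print(s["tool_pos"],yaw())
W,im=snap("wrist","w5.png"); d=dots(W,im,g,0); P=[onz(W,*c,.09) for a,c in d]; print(d,np.round(P,4))
d=sorted(d,reverse=True)[:2]; P=[onz(W,*c,.09) for a,c in d]; m2=(P[0]+P[1])[:2]/2; m1=np.array([.51635,-.0866])
rot=lambda a:np.array([[np.cos(a),-np.sin(a)],[np.sin(a),np.cos(a)]])
y1,y2=1.9576,yaw()
b=np.linalg.solve(rot(y1)-rot(y2),m1-m2); t=m1-rot(y1)@b
print("bias tool",b,"mouth",t,"m2",m2,"cap",np.array([.42696,-.30587])-rot(.388)@b)
print(need([t[0],t[1],.145]))
E
```

```text
[ 0.46544766 -0.1071708   0.34720621] 0.389826573352283
[(np.int32(15), [254.9, 133.4]), (np.int32(14), [302.6, 179.3])] [[ 0.5253 -0.0624  0.09  ]
 [ 0.5066 -0.1103  0.09  ]]
bias tool [-3.65315354e-04  4.98914440e-05] mouth [ 0.5162584  -0.08624285] m2 [ 0.51590147 -0.0863353 ] cap [ 0.42731704 -0.30577797]
[ 2.747 -0.009  1.56 ]
```

The camera bias comes out under 0.5 mm, so the mouth is at (0.5162, -0.0863). Moving over it and descending gently.

Call:
apply_moves(
  motion=[
    [[30, 0.9, 0, 0, 0], [30, 0.95, 0, 0.3, 0], [30, 0.9, 0, 0.4, 0], [30, 0, 0, 0.6, 0], [30, 0, 0, 0.2, 0], [30, 0, 0, 0.2, 0], [30, 0, 0, 0.15, 0], [30, 0, 0, 0.1, 0], [30, 0, 0, 0, 0]],
  ],
)

```text
time: 17.48
tool_pos: [0.5164, -0.0869, 0.3082]
ee_rot: [0.0, 0.981, 0.192, 0.0]
ft_force: [-0.3, -1.1, -0.9]
grip_width: 0.0341
gripper_force: 15.0
```

```bash
python3 - <<'E'
from h import *
print(need([.5162,-.0863,.111]),ctrl.observe()["ft_force"])
E
```

```text
[ 1.000e-03 -3.000e-02  1.312e+00] [-0.30880753 -1.113077   -0.92461642]
```

Call:
apply_moves(
  motion=[
    [[30, 0, -0.03, 0.1, 0], [30, 0, 0, 0.1, 0], [30, 0, 0, 0.1, 0], [30, 0, 0, 0, 0]],
  ],
)

```text
time: 17.98
tool_pos: [0.5161, -0.0862, 0.3018]
ee_rot: [-0.0, 0.981, 0.192, -0.0]
ft_force: [-0.3, -0.6, -2.5]
grip_width: 0.0337
gripper_force: 15.0
```

Call:
apply_moves(
  motion=[
    [[30, 0, 0, 0.2, 0], [30, 0, 0, 0.2, 0], [30, 0, 0, 0.2, 0], [30, 0, 0, 0.2, 0], [30, 0, 0, 0.12, 0], [30, 0, 0, 0, 0]],
  ],
)

```text
time: 18.73
tool_pos: [0.5161, -0.0862, 0.2833]
ee_rot: [-0.0, 0.981, 0.192, -0.0]
ft_force: [-1.3, -1.3, -2.2]
grip_width: 0.0342
gripper_force: 15.0
```

Call:
apply_moves(
  motion=[
    [[46, 0, 0, 0, 0], [46, 0, 0, 0, 0], [46, 0, 0, -0.1, 0], [60, 0, 0, -0.8, 0], [80, 0, 0, -1, 0], [95, 0, 0, -1, -0.9], [95, -0.4, 0, -0.3, -0.9], [95, -0.8, 0, 0, -0.9], [95, -0.8, 0, 0, -0.9], [95, -0.8, 0, 0, -0.9], [95, -0.8, 0, 0, -0.87]],
  ],
)

```text
time: 20.1
tool_pos: [0.4719, -0.1415, 0.3498]
ee_rot: [0.001, 0.787, 0.617, 0.001]
ft_force: [0.9, -0.7, -0.1]
grip_width: 0.0949
gripper_force: 0.0
```

```bash
python3 - <<'E'
from h import *
print(ctrl.observe()["tool_pos"],yaw())
W,im=snap("wrist","w6.png"); u,v=proj(W,[.5162,-.0863,.09]).astype(int);print(u,v)
c=im[max(v-45,0):v+45,max(u-60,0):u+60,::-1]; cv2.imwrite("pics/w6c.png",cv2.resize(c,None,fx=5,fy=5,interpolation=cv2.INTER_CUBIC))
print(need([.4273-.055*.242,-.3058-.055*.970,.165]))
E
```

```text
[ 0.47192572 -0.14153788  0.34984193] 1.3292672785914565
314 143
[-11.183  -0.252   0.709]
```

View pics/w6c.png

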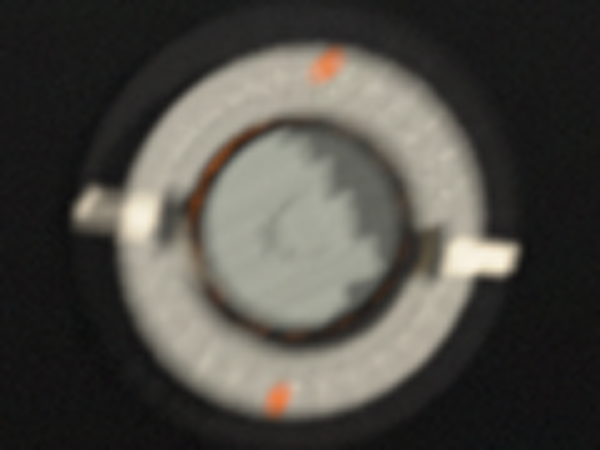

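The cell sits in the bore with its button up. The dots are at crop (328,66) and (278,400), and the ticks at (110,212) and (480,258). Now to the cap.

Call:
apply_moves(
  motion=[
    [[95, -0.9, 0, 0, 0], [95, -1, 0, 0, 0], [95, -1, 0, 0, 0], [95, -1, -0.03, 0.1, 0], [95, -1, -0.03, 0.1, 0], [95, -1, -0.03, 0.1, 0], [95, -1, -0.03, 0.1, 0], [95, -1, -0.03, 0.1, 0], [95, -1, -0.03, 0.1, 0], [95, -1, -0.03, 0.1, 0], [95, -1, -0.04, 0, 0], [95, -0.3, 0, 0, 0]],
  ],
)

```text
time: 21.65
tool_pos: [0.4121, -0.3585, 0.3338]
ee_rot: [-0.0, 0.789, 0.614, 0.0]
ft_force: [0.4, -0.8, 0.1]
grip_width: 0.0951
gripper_force: 0.0
```

Call:
apply_moves(
  motion=[
    [[95, 0, 0, 0, 0], [95, 0, 0, 0, 0]],
  ],
)

```text
time: 21.9
tool_pos: [0.4126, -0.3567, 0.3337]
ee_rot: [-0.0, 0.789, 0.615, 0.0]
ft_force: [0.1, -0.4, -0.9]
grip_width: 0.0952
gripper_force: 0.0
```

```bash
python3 - <<'E'
from h import *
y=yaw();print(ctrl.observe()["tool_pos"],y)
W,im=snap("wrist","w7.png"); h=cv2.cvtColor(im,cv2.COLOR_RGB2HSV)
m=((h[...,0]<8)|(h[...,0]>172))&(h[...,1]>130)&(h[...,2]>60); m[230:]=0
m=cv2.morphologyEx(m.astype(np.uint8),cv2.MORPH_CLOSE,np.ones((7,7)))
cs,_=cv2.findContours(m,cv2.RETR_EXTERNAL,cv2.CHAIN_APPROX_NONE); c=max(cs,key=cv2.contourArea); r=cv2.minAreaRect(c); print(r)
B=np.array([onz(W,*p,.0442)[:2] for p in cv2.boxPoints(r)]); print(B.round(4).tolist())
e=[B[1]-B[0],B[2]-B[1]]; L=max(e,key=np.linalg.norm); S=min(e,key=np.linalg.norm); a=np.arctan2(L[1],L[0])%np.pi
print("len",np.linalg.norm(L),np.linalg.norm(S),"bar angle",a,"turn units",(y-a)*18/np.pi)
p=onz(W,*r[0],.0442); print(p,need([p[0],p[1],.0482]))
c=im[110:230,220:360,::-1]; cv2.imwrite("pics/w7c.png",cv2.resize(c,None,fx=4,fy=4,interpolation=cv2.INTER_CUBIC))
E
```

```text
[ 0.41263346 -0.35674625  0.33374864] 1.324549698152607
((278.0, 156.0), (44.0, 12.0), 90.0)
[[0.4252, -0.287], [0.4353, -0.2895], [0.426, -0.327], [0.4156, -0.3243]]
len 0.038600594755700844 0.01042160761751182 bar angle 1.3290907487061592 turn units -0.026018303127408382
[ 0.42559875 -0.30661143  0.0442    ] [2.581 0.019 5.729]
```

View pics/w7c.png

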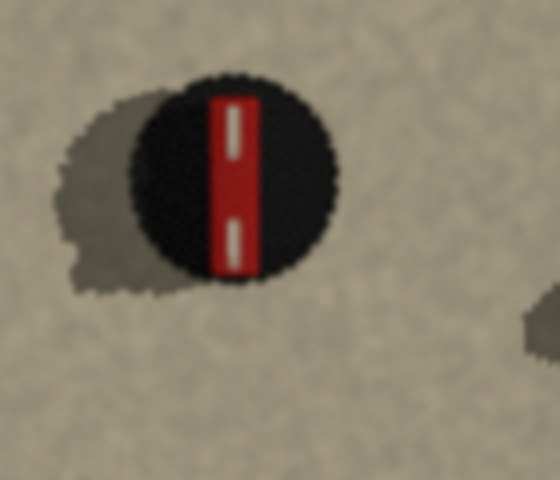

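The crop shows the cap upright, with its bar vertical in the image at crop (234,187). I used the wrong bar-top height (it should be 0.0362), so I'll recompute.

```bash
python3 - <<'E'
from h import *
W=cam("wrist")
B=[onz(W,278+dx,156+dy,.0362) for dx,dy in((0,-22),(0,22))]; print(np.linalg.norm(B[0]-B[1]))
p=onz(W,278,156,.0362); print(p,need([p[0],p[1],.0407]),need([p[0],p[1],.0407])*20)
E
```

```text
0.03973585936987322
[ 0.42542542 -0.30729615  0.0362    ] [2.546 0.019 6.104] [ 50.92   0.38 122.08]
```

Call:
apply_moves(
  motion=[
    [[60, 0.85, 0.02, 0.9, -0.02], [45, 0.85, 0, 1, 0], [45, 0.86, 0, 1, 0], [40, 0, 0, 1, 0], [40, 0, 0, 1, 0], [40, 0, 0, 0.8, 0], [30, 0, 0, 0.4, 0], [8, 0, 0, 0, 0], [8, 0, 0, 0, 0], [8, 0, 0, 0, 0], [8, 0, 0, 0, 0], [8, 0, 0, 0, 0]],
  ],
  force=40,
)

```text
time: 23.45
tool_pos: [0.4253, -0.3076, 0.2119]
ee_rot: [0.0, 0.788, 0.616, 0.0]
ft_force: [-0.1, 0.1, 0.1]
grip_width: 0.0102
gripper_force: 40.0
```

Call:
apply_moves(
  motion=[
    [[8, 0, 0, 0, 0], [8, 0, 0, 0, 0]],
  ],
)

```text
time: 23.7
tool_pos: [0.4253, -0.3076, 0.2119]
ee_rot: [0.0, 0.788, 0.616, 0.0]
ft_force: [-0.1, 0.5, 1.5]
grip_width: 0.0106
gripper_force: 40.0
```

```bash
python3 - <<'E'
from h import *
s=ctrl.observe();print(s["time"],s["tool_pos"],yaw(),s["grip_width"],s["gripper_force"],s["ft_force"],s["wrist_torque"])
E
```

```text
23.7 [ 0.42531735 -0.30761138  0.21193027] 1.3274930396566633 0.010594603334777065 40.00022828578949 [-0.10402815  0.51494901  1.50150421] [ 0.00384633 -0.0444501  -0.04600077]
```

Call:
apply_moves(
  motion=[
    [[8, 0, 0, -0.5, 0], [8, 0.5, 0, -1, 0], [8, 1, 0.17, -1, 0], [8, 1, 0.2, -1, 0], [8, 1, 0.2, -1, 0], [8, 1, 0.2, -1, 0], [8, 1, 0.2, -0.4, 0], [8, 1, 0.2, 0, 0], [8, 1, 0.2, 0, 0], [8, 1, 0.2, 0, 0], [8, 1, 0.2, 0, 0], [8, 1, 0.2, 0, 0]],
  ],
)

```text
time: 25.2
tool_pos: [0.5142, -0.1125, 0.3303]
ee_rot: [0.0, 0.788, 0.616, 0.0]
ft_force: [-0.0, -0.1, -0.9]
grip_width: 0.0107
gripper_force: 40.0
```

Call:
apply_moves(
  motion=[
    [[8, 1, 0, 0, 0], [8, 0.33, 0, 0, -0.5], [8, 0, 0, 0, -1], [8, 0, 0, 0, -1], [8, 0, 0, 0, -1], [8, 0, 0, 0, -1], [8, 0, 0, 0, -1], [8, 0, 0, 0, -1], [8, 0, 0, 0, -1], [8, 0, 0, 0, -0.75], [8, 0, 0, 0, 0], [8, 0, 0, 0, 0]],
  ],
)

```text
time: 26.7
tool_pos: [0.5205, -0.0874, 0.33]
ee_rot: [0.0, 0.187, 0.982, 0.0]
ft_force: [0.8, 0.5, -0.6]
grip_width: 0.0105
gripper_force: 40.0
```

```bash
python3 - <<'E'
from h import *
s=ctrl.observe();y=yaw();print(s["time"],s["tool_pos"],y,"turn",(y-2.768)*18/np.pi,s["ft_force"],s["wrist_torque"],s["q"][5]);print(need([.5167,-.0865,.306-.171]))
E
```

```text
26.7 [ 0.52045931 -0.0873886   0.3300144 ] 2.7655514803086114 turn -0.014028984437122862 [ 0.78516794  0.48788352 -0.64032709] [ 0.08756958 -0.16594628  0.02672635] -1.4628628164684383
[ 0.194 -0.028  1.201]
```

Call:
apply_moves(
  motion=[
    [[8, 0.19, -0.03, 0.4, -0.01], [8, 0, 0, 0.5, 0], [8, 0, 0, 0.2, 0], [8, 0, 0, 0.1, 0], [8, 0, 0, 0, 0]],
  ],
)

```text
time: 27.32
tool_pos: [0.5168, -0.0866, 0.3056]
ee_rot: [-0.0, 0.185, 0.983, 0.0]
ft_force: [0.2, -0.2, -1.0]
grip_width: 0.0107
gripper_force: 40.0
```

```bash
python3 - <<'E'
from h import *
s=ctrl.observe();y=yaw();print(s["time"],s["tool_pos"],y,s["ft_force"],s["wrist_torque"],need([.5167,-.0865,.3-.171]))
E
```

```text
27.325 [ 0.51677557 -0.08657644  0.30561159] 2.7691030837057533 [ 0.20226219 -0.23663364 -1.04083857] [ 0.0379323  -0.13667468 -0.02626111] [0.003 0.002 0.281]
```

Call:
apply_moves(
  motion=[
    [[8, 0, 0, 0.1, 0], [8, 0, 0, 0.1, 0], [8, 0, 0, 0.1, 0], [8, 0, 0, 0.05, 0], [8, 0, 0, 0, 0]],
  ],
)

```text
time: 27.95
tool_pos: [0.5167, -0.0867, 0.2997]
ee_rot: [-0.001, 0.185, 0.983, -0.0]
ft_force: [-5.0, 0.5, 5.2]
grip_width: 0.0104
gripper_force: 40.0
```

The taper touches on the +x side. I'll back off, shift along tool +x and feel again.

Call:
apply_moves(
  motion=[
    [[8, 0, 0, -0.05, 0], [8, 0.07, -0.01, 0, 0], [8, 0, 0, 0.05, 0], [8, 0, 0, 0, 0]],
  ],
)

```text
time: 28.45
tool_pos: [0.5153, -0.0862, 0.2986]
ee_rot: [-0.0, 0.185, 0.983, -0.0]
ft_force: [-0.2, -0.8, 1.0]
grip_width: 0.0108
gripper_force: 40.0
```

Call:
apply_moves(
  motion=[
    [[8, 0, 0, 0.05, 0], [8, 0, 0, 0, 0]],
  ],
)

```text
time: 28.7
tool_pos: [0.5154, -0.0863, 0.2981]
ee_rot: [-0.0, 0.185, 0.983, -0.0]
ft_force: [-3.7, 0.1, 5.3]
grip_width: 0.0104
gripper_force: 40.0
```

Call:
apply_moves(
  motion=[
    [[8, 0.06, 0, 0, 0], [8, 0, 0, 0.05, 0], [8, 0, 0, 0, 0]],
  ],
)

```text
time: 29.08
tool_pos: [0.5141, -0.0858, 0.2962]
ee_rot: [-0.0, 0.185, 0.983, 0.0]
ft_force: [-0.9, -0.7, -0.7]
grip_width: 0.0105
gripper_force: 40.0
```

The lugs have dropped below the rim (h≈22.5 mm) with no force, so they are in the slots. Pressing on in small steps.

Call:
apply_moves(
  motion=[
    [[8, 0, 0, 0.05, 0], [8, 0, 0, 0.05, 0], [8, 0, 0, 0, 0]],
  ],
)

```text
time: 29.45
tool_pos: [0.5143, -0.0858, 0.2949]
ee_rot: [-0.0, 0.185, 0.983, -0.0]
ft_force: [-1.7, -0.7, 1.0]
grip_width: 0.0106
gripper_force: 40.0
```

Call:
apply_moves(
  motion=[
    [[8, 0.02, 0, 0.05, 0], [8, 0, 0, 0.05, 0], [8, 0, 0, 0.05, 0], [8, 0, 0, 0, 0]],
  ],
)

```text
time: 29.95
tool_pos: [0.5142, -0.0858, 0.2931]
ee_rot: [0.0, 0.185, 0.983, -0.0]
ft_force: [-3.5, -1.2, 6.3]
grip_width: 0.0104
gripper_force: 40.0
```

Call:
apply_moves(
  motion=[
    [[8, 0, 0, 0.05, 0], [8, 0, 0, 0.05, 0], [8, 0, 0, 0.05, 0], [8, 0, 0, 0, 0]],
  ],
)

```text
time: 30.45
tool_pos: [0.5143, -0.0858, 0.2908]
ee_rot: [0.0, 0.185, 0.983, -0.0]
ft_force: [-4.7, -1.6, 10.7]
grip_width: 0.0109
gripper_force: 40.0
```

Call:
apply_moves(
  motion=[
    [[8, 0.03, -0.02, 0.05, 0], [8, 0, 0, 0.05, 0], [8, 0, 0, 0.05, 0], [8, 0, 0, 0, 0]],
  ],
)

```text
time: 30.95
tool_pos: [0.5139, -0.0859, 0.2886]
ee_rot: [0.001, 0.185, 0.983, -0.0]
ft_force: [-4.9, 0.3, 13.4]
grip_width: 0.0104
gripper_force: 40.0
```

Call:
apply_moves(
  motion=[
    [[8, 0.03, 0, 0.05, 0], [8, 0, 0, 0.03, 0], [8, 0, 0, 0, 0]],
  ],
)

```text
time: 31.32
tool_pos: [0.5136, -0.0858, 0.2876]
ee_rot: [0.002, 0.185, 0.983, -0.0]
ft_force: [-4.0, 0.5, 14.2]
grip_width: 0.0109
gripper_force: 40.0
```

h≈13.9 mm at 14.2 N matches the spring, so the cap is free to turn. I'll start the clockwise turn and watch the forces.

Call:
apply_moves(
  motion=[
    [[8, 0, 0, 0.02, 0], [8, 0, 0.01, 0, 0.5], [8, 0, 0.01, 0, 0.5], [8, 0, 0.01, 0, 0.5], [8, 0, 0, 0, 0]],
  ],
)

```text
time: 31.95
tool_pos: [0.5139, -0.0854, 0.287]
ee_rot: [0.002, 0.312, 0.95, -0.0]
ft_force: [-4.7, -0.6, 13.4]
grip_width: 0.0106
gripper_force: 40.0
```

```bash
python3 - <<'E'
from h import *
s=ctrl.observe();y=yaw();print(s["time"],s["tool_pos"],y,s["ft_force"],s["wrist_torque"],s["gripper_force"])
E
```

```text
31.95 [ 0.51392574 -0.08539764  0.28696473] 2.507132645617706 [-4.68890109 -0.6486961  13.44106486] [-0.1681346   0.7000544   0.04418482] 40.01058876514435
```

Call:
apply_moves(
  motion=[
    [[8, 0.01, 0, 0, 0.8], [8, 0.01, 0, 0, 0.8], [8, 0, 0, 0, 0.8], [8, 0, 0, 0, 0.6], [8, 0, 0, 0, 0]],
  ],
)

```text
time: 32.58
tool_pos: [0.5141, -0.0851, 0.2873]
ee_rot: [0.003, 0.547, 0.837, 0.001]
ft_force: [-1.8, -1.2, 12.1]
grip_width: 0.0105
gripper_force: 40.0
```

```bash
python3 - <<'E'
from h import *
s=ctrl.observe();y=yaw();print(s["time"],s["tool_pos"],y,s["ft_force"],s["wrist_torque"],s["gripper_force"])
E
```

```text
32.575 [ 0.51406567 -0.08508588  0.28731369] 1.9831562425415301 [-1.8038601  -1.22638122 12.05450588] [-0.09272409  0.23029095 -0.03454385] 40.007835030555725
```

Call:
apply_moves(
  motion=[
    [[8, 0, 0, 0, 0.8], [8, 0, 0, 0, 0.8], [8, 0, 0, 0, 0.8], [8, 0, 0, 0, 0.8], [8, 0, 0, 0, 0.8], [8, 0, 0, 0, 0]],
  ],
)

```text
time: 33.33
tool_pos: [0.5144, -0.0851, 0.2877]
ee_rot: [0.003, 0.801, 0.599, 0.003]
ft_force: [-0.8, -0.6, 12.6]
grip_width: 0.0111
gripper_force: 40.0
```

```bash
python3 - <<'E'
from h import *
s=ctrl.observe();y=yaw();print(s["time"],s["tool_pos"],y,s["ft_force"],s["wrist_torque"],s["gripper_force"])
E
```

```text
33.325 [ 0.51441208 -0.08514494  0.28766879] 1.2848080738070087 [-0.75192817 -0.5536777  12.64439221] [-0.07513601 -0.02240139  0.01804136] 40.00404596328735
```

Call:
apply_moves(
  motion=[
    [[8, 0, 0, 0.02, 0.25], [8, 0, 0, 0, 0.25], [8, 0, 0, 0, 0.1], [8, 0, 0, 0, 0.1], [8, 0, 0, 0, 0]],
  ],
)

```text
time: 33.95
tool_pos: [0.5144, -0.0851, 0.2873]
ee_rot: [0.003, 0.836, 0.549, 0.003]
ft_force: [-0.7, -1.0, 12.6]
grip_width: 0.0109
gripper_force: 40.0
```

```bash
python3 - <<'E'
from h import *
s=ctrl.observe();y=yaw();print(s["time"],s["tool_pos"],y,s["ft_force"],s["wrist_torque"],s["gripper_force"])
E
```

```text
33.95 [ 0.51440722 -0.08511643  0.28731854] 1.1634549809260455 [-0.74364706 -0.95617625 12.56842151] [-0.1086824   0.08381905  0.08525831] 40.00427842140198
```

Call:
apply_moves(
  motion=[
    [[8, 0, 0, 0, 0.15], [8, 0, 0, 0, 0.15], [8, 0, 0, 0, 0]],
  ],
)

```text
time: 34.33
tool_pos: [0.5143, -0.085, 0.2873]
ee_rot: [0.003, 0.849, 0.528, 0.003]
ft_force: [-0.7, -0.2, 12.4]
grip_width: 0.0109
gripper_force: 40.0
```

```bash
python3 - <<'E'
from h import *
s=ctrl.observe();y=yaw();print(s["time"],s["tool_pos"],y,s["ft_force"],s["wrist_torque"],s["gripper_force"])
E
```

```text
34.325 [ 0.51434553 -0.08504601  0.28730703] 1.112128682649001 [-0.65024538 -0.21798027 12.44991379] [-0.07833462  0.11513937  0.31265092] 40.04924654960632
```

The torque rose to 0.31 N·m, so the cap is at the stop after about 93°. I'll ease off slightly and let it spring up.

Call:
apply_moves(
  motion=[
    [[8, 0, 0, 0, -0.2], [8, 0, 0, -0.05, 0], [8, 0, 0, -0.05, 0], [8, 0, 0, -0.05, 0], [8, 0, 0, 0, 0]],
  ],
)

```text
time: 34.95
tool_pos: [0.5142, -0.0851, 0.2896]
ee_rot: [0.003, 0.84, 0.542, 0.003]
ft_force: [1.3, 0.4, 9.4]
grip_width: 0.0107
gripper_force: 40.0
```

Call:
apply_moves(
  motion=[
    [[8, 0, 0, -0.05, 0], [8, 0, 0, 0, 0]],
  ],
)

```text
time: 35.2
tool_pos: [0.5142, -0.0851, 0.2904]
ee_rot: [0.003, 0.84, 0.542, 0.003]
ft_force: [1.8, -0.9, 8.1]
grip_width: 0.0106
gripper_force: 40.0
```

Call:
apply_moves(
  motion=[
    [[8, 0, 0, -0.05, 0], [8, 0, 0, 0, 0]],
  ],
)

```text
time: 35.45
tool_pos: [0.5141, -0.0851, 0.2908]
ee_rot: [0.003, 0.84, 0.542, 0.003]
ft_force: [2.5, -2.1, 8.0]
grip_width: 0.0108
gripper_force: 40.0
```

Call:
apply_moves(
  motion=[
    [[8, 0, 0, -0.05, 0], [8, 0, 0, -0.05, 0], [8, 0, 0, 0, 0]],
  ],
)

```text
time: 35.83
tool_pos: [0.5139, -0.085, 0.291]
ee_rot: [0.003, 0.84, 0.542, 0.003]
ft_force: [8.8, -1.4, -2.3]
grip_width: 0.0107
gripper_force: 40.0
```

```bash
python3 - <<'E'
from h import *
s=ctrl.observe();y=yaw();print(s["time"],s["tool_pos"],y,s["ft_force"],s["wrist_torque"],s["gripper_force"])
E
```

```text
35.825 [ 0.51388242 -0.08503261  0.29102467] 1.1459504906243962 [ 8.82266058 -1.4066335  -2.26044985] [-0.47697624 -1.76023964  0.05506247] 40.02181828022003
```

The height holds at h≈17.3 mm while the lift force drops to −2 N, so the cap is caught in its notch. Releasing and retreating.

Call:
apply_moves(
  motion=[
    [[8, 0, 0, 0.05, 0], [8, 0, 0, 0, 0], [30, 0, 0, 0, 0], [30, 0, 0, 0, 0], [45, 0, 0, 0, 0], [45, 0, 0, -0.3, 0], [45, 0, 0, -1, 0], [45, 0, 0, -1, 0], [60, -1, 0, -0.7, 0], [60, -1, 0, 0, 0], [60, -0.8, 0, 0, 0], [60, 0, 0, 0, 0]],
  ],
)

```text
time: 37.33
tool_pos: [0.4891, -0.1365, 0.3492]
ee_rot: [-0.0, 0.841, 0.541, -0.0]
ft_force: [-0.4, -0.3, 0.1]
grip_width: 0.0597
gripper_force: 0.0
```

```bash
python3 - <<'E'
from h import *
s=ctrl.observe();print(s["time"],s["tool_pos"],s["ft_force"])
W,im=snap("wrist","w8.png"); p=proj(W,[.5162,-.0863,.115]); print(p)
u,v=p.astype(int); c=im[max(v-50,0):v+50,max(u-60,0):u+60,::-1]; cv2.imwrite("pics/w8c.png",cv2.resize(c,None,fx=5,fy=5,interpolation=cv2.INTER_CUBIC))
h=cv2.cvtColor(im,cv2.COLOR_RGB2HSV); m=((h[...,0]<8)|(h[...,0]>172))&(h[...,1]>130)&(h[...,2]>60)
yy,xx=np.mgrid[:420,:560]; m&=np.hypot(xx-u,yy-v)<40; m=cv2.morphologyEx(m.astype(np.uint8),cv2.MORPH_CLOSE,np.ones((7,7)))
cs,_=cv2.findContours(m,cv2.RETR_EXTERNAL,cv2.CHAIN_APPROX_NONE); r=cv2.minAreaRect(max(cs,key=cv2.contourArea)); print(r)
B=np.array([onz(W,*q,.115)[:2] for q in cv2.boxPoints(r)]); L=max([B[1]-B[0],B[2]-B[1]],key=np.linalg.norm); print(B.mean(0),np.linalg.norm(L),np.arctan2(L[1],L[0])%np.pi)
E
```

```text
37.325 [ 0.48905796 -0.13646214  0.3491877 ] [-0.41294096 -0.27144719  0.07721044]
[283.54934726 156.66738485]
((283.5, 155.5), (59.0, 17.0), 90.0)
[ 0.51630137 -0.08599366] 0.041221541752267735 1.1556465231966075
```

View pics/w8c.png

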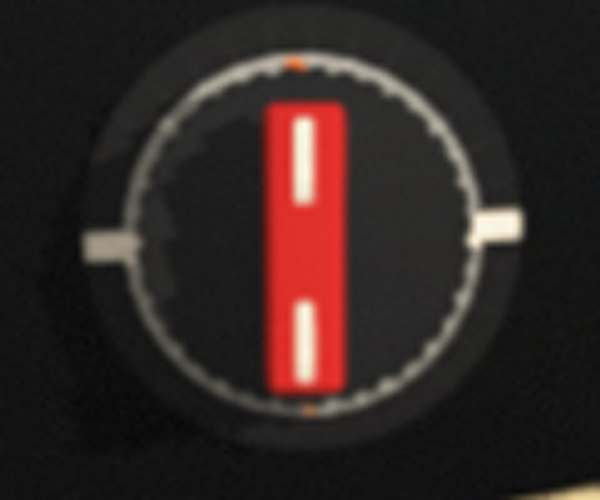

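The crop shows the cap centred and level, with the bar along the orange dots and clear of the gripper. It sits at (0.5163, -0.0860), and the bar's apparent length fits the locked height.

```bash
python3 -c "
from plant import ctrl
print(ctrl.finish_job())"
```

```text
the job is handed in; nothing more can be done
None
```

The cell is in the holder, button end up, and the red-handled cap is locked and released. I handed the job in at about 37 s; the reel, screwdriver and mug were not touched.

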